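# Clear the bridge stand off the filtration timer and set its wheel to 5

## Task

The clear bridge stand has been left over the thumbwheel of the filtration timer: move it, with its jar still standing on it, to the dark mat at the free end of the timer's deck, so that it stands squarely on the mat. Then roll the bared thumbwheel until the 5 is uppermost, in line with the two index fins. Leave the lidded pot at the other end where it is.

Things in the scene. Friction and masses are not known exactly. Their poses are not given: they have to be found in the camera images.
- console: Filtration timer: fixed white box, 170 (x) x 400 (y) x 70 mm high, on the black table. Origin at the centre of its underside; x points roughly away from the robot, y along its length, z up. Its flat top is the deck, 70 mm up. The thumbwheel comes up through the middle of the deck; one end (y = +135 or -135 mm) carries the mat, the other the pot: which is which varies.
- wheel (a joint): Thumbwheel angle, rad. One digit is 0.628 rad; the value is 0.628 x the digit uppermost (0 = digit 0, 3.142 = digit 5), with stops just below 0 and past 9. It grows as the crown rolls to the console's +x. White, 26 mm wide (y), rim radius 34 mm, black digits round the rim. Steady friction, about 1.5 N at the rim, no clicks, no spring: it stays where it is left.
- wheel_axle (a point): Centre of the thumbwheel, on its axle along the console's y, 14 mm below the deck; fixed to the console, axes as the console's (it does not turn with the wheel). The rim's crown is 34 mm above it, 20 mm above the deck. Two black index fins, 3 mm thick, stand at y = +-19.5 mm in line with the crown, reaching 16 mm above the deck.
- wheel_crown (a point): Crown of the wheel's rim, 20 mm above the deck; fixed to the console. Half-way between each two digits a grey rib, 4 mm thick, crosses the rim and stands 6 mm proud (radius 40 mm). At wheel angle q the ribs stand q - 0.314 - 0.628 k rad (k = 0..9) from the crown, positive towards the console's +x. A fingertip behind a rib can push it over the crown, about one digit a stroke.
- stand: Clear plastic bridge stand, loose, 0.22 kg, 112 (x) x 100 (y) x 52 mm high, over the wheel at first. Origin at the centre of its underside, axes nearly the console's. Two 8 mm side walls along y carry a 7 mm plate (top at 40 mm) with a 5 mm thick rim round it up to 52 mm. Open at both y ends: slid along y it clears the wheel's ribs by 7 mm. A push of 1 to 3 N on the plate's y end slides it.
- jar: Squat amber jar with white cap, loose, 0.1 kg, 60 mm across, 36 mm high, standing on the stand's top plate inside the rim. Origin at the centre of its underside.
- mat: Dark rubber mat, 134 (x) x 120 (y) mm, inlaid flush in the deck at its free end; it does not raise or stop what slides on it. Origin at its centre, at deck height.
- pot: White pot with blue lid, 68 mm across, 46 mm high, loose, standing on the deck at the end opposite the mat. Origin at the centre of its underside. Leave it alone.
Not all that is in view belongs to the job. Leave any turquoise look-alike of the stand alone. What is shaped like the jar but purple is not meant.

How it is judged:
On the way, in this order (a step that is already met when the one before it is completed fails the run):
1. the stand, with its jar on it, stands squarely on the mat and the wheel is bare (horizontal distance between stand and mat below 0.02 m and angle between the y axis of stand and the y axis of console, either way round below 0.2 rad and height (world z) of stand between 0.066 and 0.074 m and angle between stand's own z axis and vertical below 0.08 rad and x of jar in the frame of stand between -0.035 and 0.035 m and y of jar in the frame of stand between -0.035 and 0.035 m and z of jar in the frame of stand above 0.03 m and angle between jar's own z axis and vertical below 0.15 rad), for 0.3 s.
2. the wheel has been rolled to 5 (value of joint wheel between 2.98 and 3.3 rad), for 0.2 s.
At the end, for the whole second after the job is handed in: The stand stands on the deck, centred on the mat to within 20 mm and square with the console to within 0.2 rad, the jar upright on its plate, both at rest; the wheel is at rest with 5 uppermost to within 0.16 rad (a quarter of a digit) (all of step 1 and all of step 2 and linear speed of each of stand, jar below 0.01 m/s and velocity of joint wheel between -0.05 and 0.05 rad/s); the robot touches nothing.
It fails at once if the jar falls over or off the stand (angle between jar's own z axis and vertical above 0.6 rad or distance between jar and stand above 0.075 m).
It fails at once if the pot is moved by more than 20 mm (distance of pot from where it was at the start of the episode above 0.02 m).
It also fails if it takes over 72 s, if anything falls off the work surface, if the arm or the gripper's body presses on something with over 40 N, if the wrist force passes 120 N, or if a joint passes its speed limit or range.

## Robot

A 6-joint arm with a two-finger parallel gripper is mounted at the origin on the work surface. World frame = base frame: x ahead of the robot, y to its left, z up, the work surface at z = 0. Lengths are in m, angles in rad, forces in N, time in s.
With the tool pointing down it reaches from about 0.35 to 0.775 m from the base axis. Payload 5.5 kg.
Tool frame: the origin (TCP) lies between the finger pads; the fingertips stand 17 mm ahead of it and the grasp point (between the pads) lies 2 mm behind it; z points along the fingers, y is the line along which they close (so a half turn about z gives the same grasp; the last joint's range is limited). The gripper opens to 85 mm and grips with 20 to 120 N. Pads are 22 mm wide; open, the fingers measure 114 mm over their backs; the gripper's body (76 mm by 85 mm) begins 54 mm behind the grasp point. The pads swing forward as they close: fully open they stand 13 mm farther back than shut.
Start: joints at [-1.439, 0.313, 0.046, 1.304, 0, 1.431], TCP at [0.154, -0.554, 0.248] pointing down, gripper open.
Joint ranges: [-2.76, 2.76], [-0.86, 1.69], [-1.03, 1.26], [-2.2, 2.34], [-1.47, 1.5], [-3.14, 3.14]. Speed limits (rad/s): [2.57, 2.57, 3.14, 3.14, 3.14, 3.14].

## Interface

Orientations are given as [roll, pitch, yaw] about the fixed x, y, z axes, in that order (R = Rz(yaw) Ry(pitch) Rx(roll)).
In Python, from bench import manip, viewer gives the robot as it stands.
- The arm moves only by the shell command python3 -m jog 'ROWS' [FORCE]. ROWS is JSON, a list of rows, each an object of numbers: "rx", "ry", "rz": the turn, a rotation vector about the world's x, y, z in rad; "dx", "dy", "dz": the shift along the world's x, y, z in mm; "fingers": the gripper command: -1 is shut, 1 is fully open, values between are in proportion. A call has 1 to 20 rows; each row is the pose to reach, as a shift and turn from the pose commanded when the call began; what a row does not reach only later rows make up. A row lasts 1/10 s, in which the tool goes at most 50 mm and 8.59 degrees, less where a joint would pass 70% of its speed; a pose out of reach is approached as far as the arm can. A call with a gripper value outside its range is refused whole. The fingers move at their own pace and stop on an object; FORCE is the grip in N (left out, the last holds). Time passes only in rows, so rows that repeat a pose let the fingers close. It gives the time, the measured TCP pose, the force, the opening and the grip force at its end, in the units of the state.
- manip.sense(): the state, without advancing time (a new reading comes with each control period).
- viewer.grab_frame(name): name is "scene" or "side" or "wrist"; returns the picture (420x560x3 uint8, red, green, blue); there is no depth.
- viewer.camera_model(name): a dict with "mtx" (3x3 intrinsics, pixels), "k1" (the pictures are not rectified: a ray, as slopes to the right and down, at radius r is drawn at 1 + k1 r^2 times it, then the intrinsics apply), "R" (3x3) and "t" (3): a world point X has camera coordinates R X + t; the wrist camera has in their place "tool_from_camera" (4x4, takes a point from camera to tool coordinates, whose origin is the TCP and whose axes are the flange's). Camera axes: x right, y down, z forward; pixel columns grow to the right and rows downward; lengths in m; the calibration is good to about 2 mm. A picture is of the moment at which its call begins: read the wrist's pose just before it. camera_model takes no time and is no camera call.
- manip.finish_job(): hands the job in; it is judged then, once.
The state is a dict: "time": time; "qpos": joint angles; "joint_vel": joint speeds; "joint_efforts": joint torques, N m; "ee_pos": TCP position; "ee_rot": TCP orientation; "ft_force": force on the tool from outside, world axes, zero at the start; "torque": the same for the moment, N m; "width": finger opening in m; "finger_force": force on a finger pad.
Only numpy, scipy, OpenCV 4.12 (cv2) and the standard library are available. Lean on these libraries where they do the work, as an engineer would, in place of code of your own. Each camera call takes 0.05 s, during which the arm holds its last target. There are 200 camera calls.

## Working session

There is one attempt and no reset: what is moved stays moved. The work goes in short steps, Python scripts to look and compute and a shell command to move; the robot and the scene stay as the last step left them, time stands still between calls to the robot, and variables do not carry over. Pictures are saved under pics/ and viewed, at most 10 in all, crops included, and the job is handed in when it is done.

```bash
mkdir -p pics; ls; python3 - <<'E'
from bench import manip, viewer
import cv2,numpy as np
s=manip.sense();print(s['time'],s['ee_pos'],s['ee_rot'],s['width'])
a=[]
for n in("scene","side","wrist"):
    im=viewer.grab_frame(n);cv2.imwrite(f"pics/{n}0.png",im[...,::-1]);
    m=viewer.camera_model(n);print(n,{k:np.round(v,3).tolist() for k,v in m.items()})
E
```

```text
pics
0.0 [ 0.15431984 -0.55342834  0.24739586] [-3.13978765e+00 -2.78983238e-04  2.71793617e-01] 0.08550692005766238
scene {'mtx': [[477.322, 0.0, 276.753], [0.0, 477.322, 208.331], [0.0, 0.0, 1.0]], 'k1': -0.007, 'R': [[-0.676, 0.737, 0.007], [0.627, 0.581, -0.519], [-0.387, -0.346, -0.855]], 't': [0.372, -0.322, 1.171]}
side {'mtx': [[409.66, 0.0, 277.189], [0.0, 409.66, 207.325], [0.0, 0.0, 1.0]], 'k1': -0.108, 'R': [[0.981, -0.194, -0.013], [-0.151, -0.718, -0.679], [0.122, 0.668, -0.734]], 't': [-0.578, 0.17, 0.661]}
wrist {'mtx': [[356.6, 0.0, 277.248], [0.0, 356.6, 212.601], [0.0, 0.0, 1.0]], 'k1': -0.071, 'tool_from_camera': [[0.0, -0.949, -0.315, 0.08], [1.0, 0.001, -0.001, 0.0], [0.001, -0.315, 0.949, -0.126], [0.0, 0.0, 0.0, 1.0]]}
```

View pics/scene0.png

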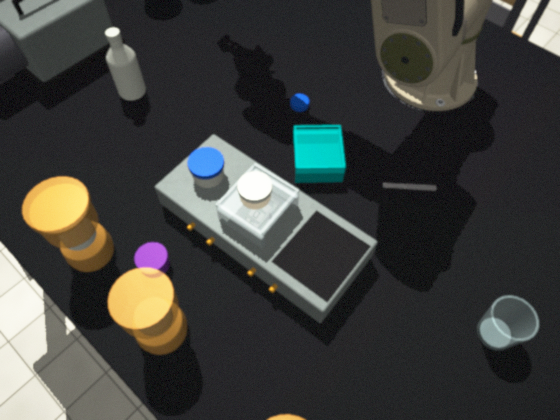

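View pics/side0.png

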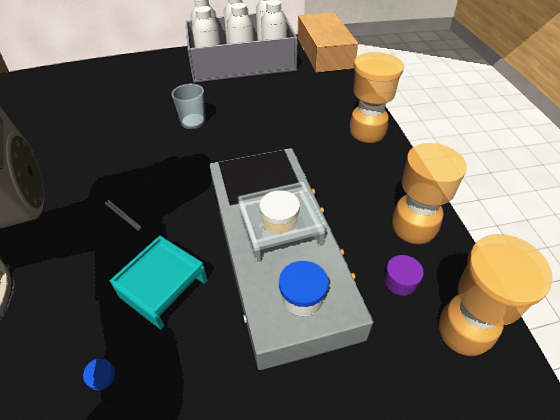

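The scene picture shows the stand at (258,203) with the jar cap at (255,188), the mat at (322,255) and the pot at (206,165). Look-alikes: turquoise stand (320,155), purple jar (151,258) and blue ball (300,102). I choose the clear stand on the console with the white-capped jar. In the side view the stand is at (283,220), the mat at (262,178) and the pot at (303,288).

```bash
cat > h.py <<'E'
import numpy as np,cv2
from bench import manip,viewer
from scipy.spatial.transform import Rotation as Ro
def cam(n,s=None):
    m=viewer.camera_model(n);K=np.array(m['mtx']);k=m['k1']
    if n=='wrist':
        T=np.eye(4);T[:3,:3]=Ro.from_euler('xyz',s['ee_rot']).as_matrix();T[:3,3]=s['ee_pos']
        W=T@np.array(m['tool_from_camera']);R=W[:3,:3].T;t=-R@W[:3,3]
    else: R=np.array(m['R']);t=np.array(m['t'])
    return K,k,R,t
def ray(c,p):
    K,k,R,t=c
    u=cv2.undistortPoints(np.array(p,float).reshape(-1,1,2),K,np.array([k,0,0,0.])).reshape(-1,2)
    d=np.c_[u,np.ones(len(u))]@R
    return -R.T@t,d
def plane(c,p,z):
    o,d=ray(c,p);return o+d*((z-o[2])/d[:,2])[:,None]
def tri(c1,p1,c2,p2):
    o1,d1=ray(c1,p1);o2,d2=ray(c2,p2);out=[]
    for a,b in zip(d1,d2):
        l=np.linalg.lstsq(np.c_[a,-b],o2-o1,rcond=None)[0]
        x,y=o1+a*l[0],o2+b*l[1];out.append(np.r_[(x+y)/2,np.linalg.norm(x-y)])
    return np.array(out)
def proj(c,X):
    K,k,R,t=c
    return cv2.projectPoints(np.array(X,float).reshape(-1,3),cv2.Rodrigues(R)[0],t,K,np.array([k,0,0,0.]))[0].reshape(-1,2)
E
python3 - <<'E'
from h import *
def comp(m,p):
    n,l=cv2.connectedComponents(m.astype(np.uint8));return l==l[p[1],p[0]]
def cen(m,):
    c=max(cv2.findContours(m.astype(np.uint8),0,2)[0],key=cv2.contourArea);return c,cv2.fitEllipse(c)
P={}
for n,lid,cap,mat in(("scene",(206,160),(255,186),(322,258)),("side",(303,280),(279,208),(262,178))):
    im=cv2.imread(f"pics/{n}0.png");hsv=cv2.cvtColor(im,cv2.COLOR_BGR2HSV);g=hsv[...,2]
    b=comp((hsv[...,0]>100)&(hsv[...,0]<125)&(hsv[...,1]>120)&(g>60),lid)
    w=comp((g>200)&(hsv[...,1]<60),cap)
    d=comp(cv2.erode((g<55).astype(np.uint8),None)>0,mat)
    d=cv2.dilate(d.astype(np.uint8),None)
    c,_=cen(d);q=cv2.minAreaRect(c)
    for eps in np.arange(2,20,.5):
        a=cv2.approxPolyDP(cv2.convexHull(c),eps,True)
        if len(a)<=4:break
    print(n,'lid',cen(b)[1],'cap',cen(w)[1],'mat',cv2.contourArea(c),a.reshape(-1,2).tolist())
    x0,y0=(140,120) if n=="scene" else (195,135)
    crop=im[y0:y0+210,x0:x0+250]
    cv2.imwrite(f"pics/{n}_crop.png",cv2.resize(crop,None,fx=2.8,fy=2.8,interpolation=cv2.INTER_CUBIC))
E
python3 - <<'E'
import cv2,numpy as np
a=cv2.imread('pics/scene_crop.png');b=cv2.imread('pics/side_crop.png')
cv2.imwrite('pics/crops.png',np.hstack([cv2.resize(a,(400,336)),cv2.resize(b,(400,336))]))
E
```

```text
scene lid ((205.15887451171875, 162.39071655273438), (31.36995506286621, 36.0713996887207), 90.42096710205078) cap ((241.98963928222656, 198.3159637451172), (64.29606628417969, 107.83737182617188), 95.37078094482422) mat 4189.5 [[316, 213], [367, 245], [328, 298], [275, 262]]
side lid ((303.11260986328125, 283.1798095703125), (45.164276123046875, 49.39373016357422), 97.47689819335938) cap ((280.51702880859375, 215.05838012695312), (57.8654899597168, 77.54802703857422), 80.09593963623047) mat 2413.0 [[284, 151], [296, 182], [229, 202], [219, 162]]
```

View pics/scene_crop.png

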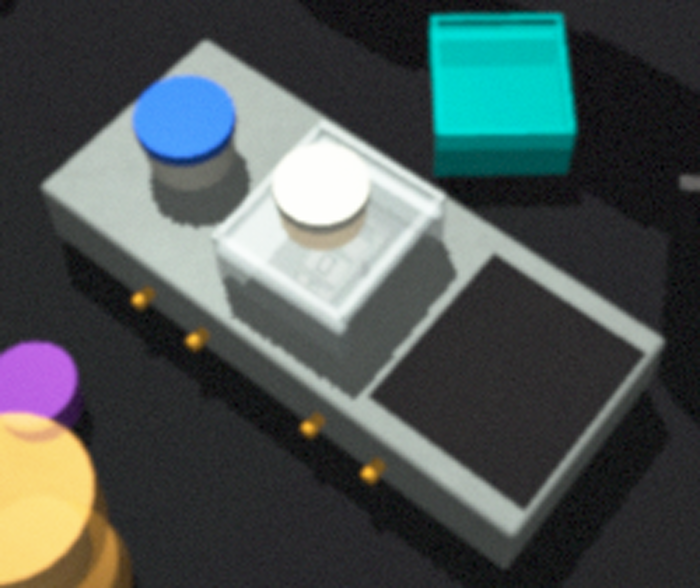

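The crop confirms the choice: a clear stand with a white-capped jar, rim corners at (255,165), (299,191), (261,237) and (216,203) in full-picture pixels. The mat corners are at (317,211), (370,246), (327,301) and (272,262).

View pics/side_crop.png

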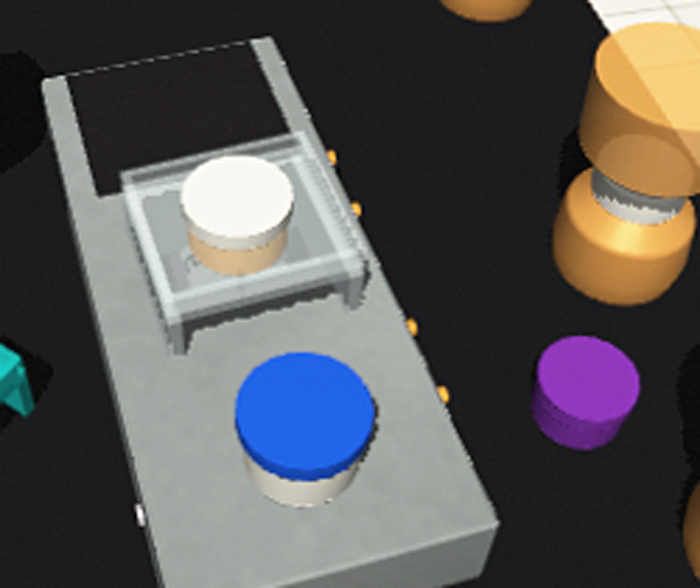

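```bash
python3 - <<'E'
from h import *
np.set_printoptions(precision=4,suppress=True)
A=cam('scene');B=cam('side')
print('rim',r:=tri(A,[(255,164.6),(298.6,190.7),(261.4,237.1),(216.4,202.9)],B,[(256.4,246.4),(238.6,196.4),(303.2,182.5),(324.6,230)]))
print('rimc',r.mean(0),'yaw',[np.degrees(np.arctan2(*(v)))for v in((r[0]-r[1])[:2],(r[3]-r[2])[:2])])
print('deck',tri(A,[(377.1,242.5),(323.9,310.4),(155,186.8)],B,[(210.4,163.6),(291.4,148.6),(372.5,322.1)]))
z=.07
d=plane(A,[(213.2,134.3),(377.1,242.5),(323.9,310.4),(155,186.8)],z);print('deckp',d,d.mean(0))
for v in(d[1]-d[0],d[2]-d[3]):print('long',np.linalg.norm(v),np.degrees(np.arctan2(-v[0],v[1])))
m=plane(A,[(316.8,211.1),(370.4,246.1),(327.5,301.1),(272.5,261.8)],z);print('mat',m,m.mean(0))
print('sidecheck',plane(B,[(210.4,163.6),(291.4,148.6),(372.5,322.1)],z))
print('cap',tri(A,[(255,186.4),(205.2,162.4)],B,[(279.8,206.8),(303.1,283.2)]))
E
```

```text
rim [[ 0.5439 -0.0656  0.1157  0.0071]
 [ 0.5334  0.0347  0.1213  0.0029]
 [ 0.6441  0.0486  0.1171  0.0027]
 [ 0.6499 -0.0572  0.1166  0.006 ]]
rimc [ 0.5928 -0.0099  0.1176  0.0047] yaw [np.float64(174.01493398165272), np.float64(176.85273372923993)]
deck [[ 0.493   0.1897  0.0668  0.0038]
 [ 0.6567  0.1998  0.0683  0.0057]
 [ 0.686  -0.1952  0.068   0.0039]]
deckp [[ 0.5198 -0.2057  0.07  ]
 [ 0.4927  0.1907  0.07  ]
 [ 0.6545  0.2011  0.07  ]
 [ 0.6849 -0.1929  0.07  ]] [ 0.588  -0.0017  0.07  ]
long 0.39733863692620613 3.898117266791534
long 0.3951106129026588 4.420786128340161
mat [[0.516  0.0693 0.07  ]
 [0.5067 0.1862 0.07  ]
 [0.638  0.1952 0.07  ]
 [0.6476 0.079  0.07  ]] [0.5771 0.1324 0.07  ]
sidecheck [[ 0.4948  0.1845  0.07  ]
 [ 0.6586  0.1958  0.07  ]
 [ 0.687  -0.197   0.07  ]]
cap [[ 0.5896 -0.0191  0.1412  0.0048]
 [ 0.5988 -0.1393  0.1112  0.0023]]
```

```bash
python3 -m jog '[{"dx":40,"dy":40,"rz":0.13,"fingers":0.3},{"dx":80,"dy":80,"rz":0.26,"fingers":0.3},{"dx":110,"dy":115,"rz":0.39,"fingers":0.3},{"dx":140,"dy":150,"rz":0.52,"fingers":0.3},{"dx":170,"dy":185,"rz":0.65,"fingers":0.3},{"dx":205,"dy":220,"rz":0.77,"fingers":0.3},{"dx":240,"dy":255,"rz":0.89,"fingers":0.3},{"dx":275,"dy":290,"rz":1.0,"fingers":0.3},{"dx":305,"dy":325,"rz":1.1,"fingers":0.3},{"dx":340,"dy":360,"rz":1.2,"fingers":0.3},{"dx":375,"dy":395,"rz":1.3,"fingers":0.3},{"dx":405,"dy":430,"rz":1.372,"fingers":0.3},{"dx":430,"dy":455,"rz":1.372,"fingers":0.3},{"dx":443,"dy":470,"rz":1.372,"fingers":0.3},{"dx":443,"dy":470,"rz":1.372,"fingers":0.3},{"dx":443,"dy":470,"rz":1.372,"fingers":0.3}]'
python3 - <<'E'
from h import *
s=manip.sense();im=viewer.grab_frame('wrist');print(s['time'],s['ee_pos'],s['ee_rot'],s['qpos'],s['width'])
cv2.imwrite('pics/w1.png',im[...,::-1])
E
```

```text
0.15 [ 0.15429101 -0.5535242   0.24759324] [-3.14016141e+00 -2.08689215e-04  2.71775505e-01] [-1.43863209e+00  3.13847892e-01  4.52177166e-02  1.30361251e+00
  7.48874102e-06  1.43118490e+00] 0.08553213337098767$[0]: bad value
```

View pics/w1.png

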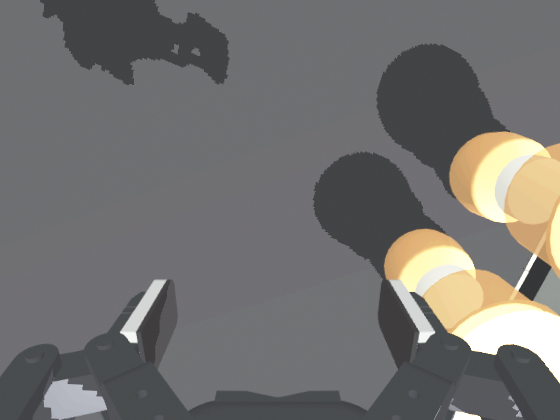

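The arm hasn't moved: the call was refused, and the wrist picture shows only the fingers at (150,320) and (405,320) over bare table. Rows probably need all seven keys.

```bash
python3 -m jog '[{"dx":40,"dy":40,"dz":0,"rx":0,"ry":0,"rz":0.13,"fingers":0.3},{"dx":110,"dy":115,"dz":0,"rx":0,"ry":0,"rz":0.39,"fingers":0.3},{"dx":140,"dy":150,"dz":0,"rx":0,"ry":0,"rz":0.52,"fingers":0.3},{"dx":170,"dy":185,"dz":0,"rx":0,"ry":0,"rz":0.65,"fingers":0.3},{"dx":205,"dy":220,"dz":0,"rx":0,"ry":0,"rz":0.77,"fingers":0.3},{"dx":240,"dy":255,"dz":0,"rx":0,"ry":0,"rz":0.89,"fingers":0.3},{"dx":275,"dy":290,"dz":0,"rx":0,"ry":0,"rz":1.0,"fingers":0.3},{"dx":305,"dy":325,"dz":0,"rx":0,"ry":0,"rz":1.1,"fingers":0.3},{"dx":340,"dy":360,"dz":0,"rx":0,"ry":0,"rz":1.2,"fingers":0.3},{"dx":375,"dy":395,"dz":0,"rx":0,"ry":0,"rz":1.3,"fingers":0.3},{"dx":405,"dy":430,"dz":0,"rx":0,"ry":0,"rz":1.372,"fingers":0.3},{"dx":430,"dy":455,"dz":0,"rx":0,"ry":0,"rz":1.372,"fingers":0.3},{"dx":443,"dy":470,"dz":0,"rx":0,"ry":0,"rz":1.372,"fingers":0.3},{"dx":443,"dy":470,"dz":0,"rx":0,"ry":0,"rz":1.372,"fingers":0.3},{"dx":443,"dy":470,"dz":0,"rx":0,"ry":0,"rz":1.372,"fingers":0.3}]'
python3 - <<'E'
from h import *
s=manip.sense();im=viewer.grab_frame('wrist');print(s['time'],s['ee_pos'],s['ee_rot'],s['qpos'],s['width'])
cv2.imwrite('pics/w2.png',im[...,::-1])
np.savez('w2',p=s['ee_pos'],r=s['ee_rot'])
E
```

```text
time: 1.7
ee_pos: [0.5975, -0.0829, 0.2475]
ee_rot: [-3.14, -0.0, 1.646]
ft_force: [0.1, 0.2, -0.7]
width: 0.0556
finger_force: 0.0
1.7 [ 0.59746508 -0.08287813  0.24753686] [-3.14016697e+00 -1.14394602e-04  1.64624876e+00] [-2.70679558e-01  3.70396288e-01  1.25606223e-01  1.32738620e+00
 -3.76068360e-04  1.22466452e+00] 0.05555920442670168
```

View pics/w2.png

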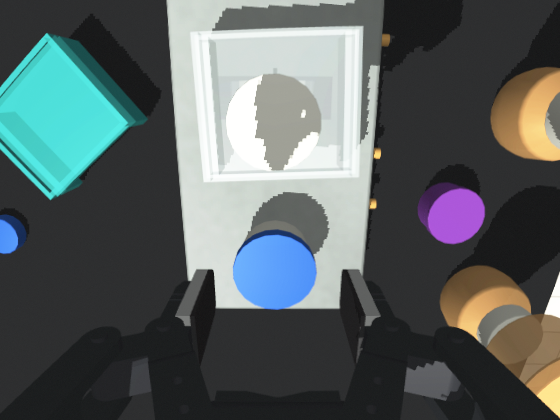

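The picture from above shows the stand rim with corners (204,182), (357,177), (363,27) and (191,31), the jar cap at (273,122) and the pot lid at (274,268). The fingers straddle the pot–stand gap on each side.

```bash
python3 - <<'E'
from h import *
np.set_printoptions(precision=4,suppress=True)
d=np.load('w2.npz');C=cam('wrist',{'ee_pos':d['p'],'ee_rot':d['r']})
r=plane(C,[(204,182),(357,177),(363,27),(191,31)],.122);print('rim',r,r.mean(0),[np.linalg.norm(r[i]-r[i-1]) for i in range(4)])
v=r[1]-r[0];print('yaw',np.degrees(np.arctan2(v[1],v[0])));v=r[3]-r[0];print(np.degrees(np.arctan2(-v[0],v[1])))
print('lid',plane(C,[(274,268),(234,268),(274,229)],.116),'cap',plane(C,[(273,122)],.146))
print('deck edges',plane(C,[(168,0),(187,300),(384,0),(365,295)],.07))
# two-place height: wrist + scene
A=cam('scene')
print('h',tri(C,[(204,182),(357,177),(363,27),(191,31)],A,[(255,164.6),(216.4,202.9),(261.4,237.1),(298.6,190.7)]))
# where fingertips would project: tool pts
R=Ro.from_euler('xyz',d['r']).as_matrix()
print('tips',proj(C,[d['p']+R@np.array([x,sg*.028,z]) for z in(.0,.012) for sg in(-1,1) for x in(-.011,.011)]))
E
```

```text
rim [[ 0.5417 -0.0665  0.122 ]
 [ 0.6517 -0.0543  0.122 ]
 [ 0.6421  0.0446  0.122 ]
 [ 0.5311  0.0338  0.122 ]] [ 0.5917 -0.0106  0.122 ] [np.float64(0.10084172279089026), np.float64(0.11070019986913537), np.float64(0.09940000133160064), np.float64(0.11152168436217837)]
yaw 6.3092871318211845
6.002754512762978
lid [[ 0.5975 -0.1346  0.116 ]
 [ 0.5654 -0.1371  0.116 ]
 [ 0.595  -0.1012  0.116 ]] cap [[ 0.5887 -0.0188  0.146 ]]
deck edges [[ 0.5004  0.0629  0.07  ]
 [ 0.5158 -0.2     0.07  ]
 [ 0.6664  0.0754  0.07  ]
 [ 0.6895 -0.1807  0.07  ]]
h [[ 0.5386 -0.0684  0.1107  0.0026]
 [ 0.6505 -0.0528  0.1247  0.0021]
 [ 0.6427  0.047   0.1143  0.0027]
 [ 0.5305  0.0342  0.119   0.0003]]
tips [[212.6501 324.7817]
 [209.2247 278.28  ]
 [346.1965 324.9156]
 [349.9058 278.4147]
 [217.1688 308.6782]
 [214.2646 264.7233]
 [341.4554 308.8031]
 [344.6085 264.8478]]
```

```bash
python3 -m jog '[{"dx":0,"dy":-2,"dz":-40,"rx":0,"ry":0,"rz":0,"fingers":0.3},{"dx":0,"dy":-2,"dz":-80,"rx":0,"ry":0,"rz":0,"fingers":0.3},{"dx":0,"dy":-2,"dz":-115,"rx":0,"ry":0,"rz":0,"fingers":0.3},{"dx":0,"dy":-2,"dz":-137,"rx":0,"ry":0,"rz":0,"fingers":0.3},{"dx":0,"dy":-2,"dz":-137,"rx":0,"ry":0,"rz":0,"fingers":0.3},{"dx":0,"dy":2,"dz":-137,"rx":0,"ry":0,"rz":0,"fingers":0.3},{"dx":0,"dy":6,"dz":-137,"rx":0,"ry":0,"rz":0,"fingers":0.3},{"dx":-1,"dy":10,"dz":-137,"rx":0,"ry":0,"rz":0,"fingers":0.3},{"dx":-1,"dy":14,"dz":-137,"rx":0,"ry":0,"rz":0,"fingers":0.3},{"dx":-1,"dy":18,"dz":-137,"rx":0,"ry":0,"rz":0,"fingers":0.3},{"dx":-2,"dy":22,"dz":-137,"rx":0,"ry":0,"rz":0,"fingers":0.3},{"dx":-2,"dy":26,"dz":-137,"rx":0,"ry":0,"rz":0,"fingers":0.3},{"dx":-2,"dy":30,"dz":-137,"rx":0,"ry":0,"rz":0,"fingers":0.3},{"dx":-3,"dy":34,"dz":-137,"rx":0,"ry":0,"rz":0,"fingers":0.3}]'
python3 - <<'E'
from h import *
a=viewer.grab_frame('scene');b=viewer.grab_frame('side')
f=lambda i,x,y:cv2.resize(i[y:y+210,x:x+200],None,fx=2,fy=2,interpolation=2)
cv2.imwrite('pics/p3.png',np.hstack([f(a,165,115),f(b,195,130)])[...,::-1])
E
```

```text
time: 3.15
ee_pos: [0.5947, -0.0497, 0.1115]
ee_rot: [3.141, 0.0, 1.644]
ft_force: [1.0, -2.8, 2.5]
width: 0.0557
finger_force: 1.4
```

View pics/p3.png

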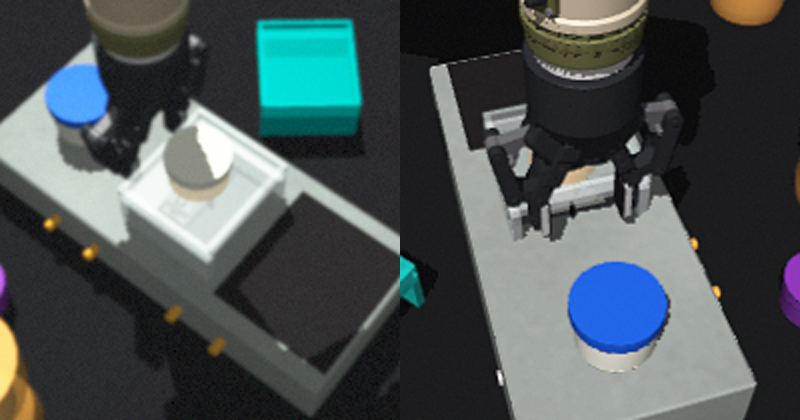

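Both fingertips (p3 right half, 545,225 and 635,205) bear on the rim's near end. The stand has begun to slide, with the jar upright at (198,165) and the pot clear.

```bash
python3 -m jog '[{"dx":0,"dy":5,"dz":0,"rx":0,"ry":0,"rz":0,"fingers":0.3},{"dx":-1,"dy":11,"dz":0,"rx":0,"ry":0,"rz":0,"fingers":0.3},{"dx":-1,"dy":17,"dz":0,"rx":0,"ry":0,"rz":0,"fingers":0.3},{"dx":-2,"dy":23,"dz":0,"rx":0,"ry":0,"rz":0,"fingers":0.3},{"dx":-2,"dy":29,"dz":0,"rx":0,"ry":0,"rz":0,"fingers":0.3},{"dx":-3,"dy":35,"dz":0,"rx":0,"ry":0,"rz":0,"fingers":0.3},{"dx":-3,"dy":41,"dz":0,"rx":0,"ry":0,"rz":0,"fingers":0.3},{"dx":-3,"dy":47,"dz":0,"rx":0,"ry":0,"rz":0,"fingers":0.3},{"dx":-4,"dy":53,"dz":0,"rx":0,"ry":0,"rz":0,"fingers":0.3},{"dx":-4,"dy":59,"dz":0,"rx":0,"ry":0,"rz":0,"fingers":0.3},{"dx":-5,"dy":65,"dz":0,"rx":0,"ry":0,"rz":0,"fingers":0.3},{"dx":-5,"dy":71,"dz":0,"rx":0,"ry":0,"rz":0,"fingers":0.3},{"dx":-6,"dy":77,"dz":0,"rx":0,"ry":0,"rz":0,"fingers":0.3},{"dx":-6,"dy":83,"dz":0,"rx":0,"ry":0,"rz":0,"fingers":0.3},{"dx":-6,"dy":88,"dz":0,"rx":0,"ry":0,"rz":0,"fingers":0.3},{"dx":-7,"dy":93,"dz":0,"rx":0,"ry":0,"rz":0,"fingers":0.3},{"dx":-7,"dy":97,"dz":0,"rx":0,"ry":0,"rz":0,"fingers":0.3},{"dx":-7,"dy":100,"dz":0,"rx":0,"ry":0,"rz":0,"fingers":0.3},{"dx":-7,"dy":102,"dz":0,"rx":0,"ry":0,"rz":0,"fingers":0.3},{"dx":-7,"dy":102,"dz":0,"rx":0,"ry":0,"rz":0,"fingers":0.3}]'
python3 - <<'E'
from h import *
s=manip.sense();a=viewer.grab_frame('wrist');np.savez('w4',p=s['ee_pos'],r=s['ee_rot']);cv2.imwrite('pics/w4.png',a[...,::-1])
b=viewer.grab_frame('scene');cv2.imwrite('pics/s4.png',b[...,::-1])
c=cv2.resize(b[110:320,220:420],None,fx=2,fy=2,interpolation=2)
cv2.imwrite('pics/p4.png',np.hstack([c,cv2.resize(a,(400,300))[:,:] if 0 else cv2.copyMakeBorder(cv2.resize(a,(400,300)),0,120,0,0,0)])[...,::-1])
E
```

```text
time: 5.25
ee_pos: [0.5874, 0.0525, 0.1114]
ee_rot: [3.141, -0.001, 1.644]
ft_force: [0.5, -0.8, 0.0]
width: 0.0555
finger_force: 0.0
```

View pics/p4.png

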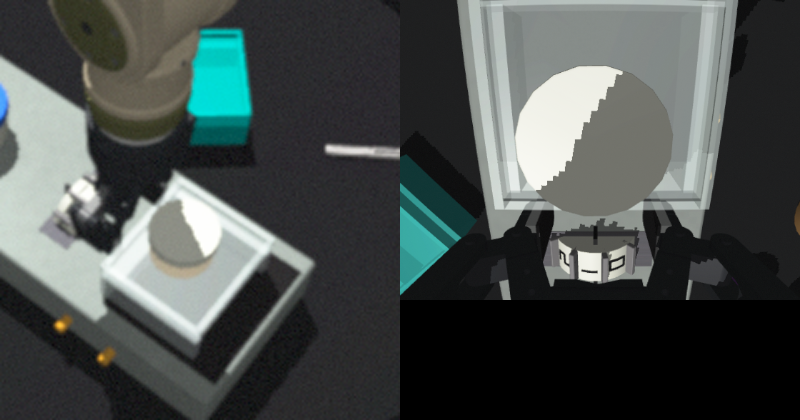

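The stand is at the mat with the jar on it. In the scene its rim corners are (308,196), (355,232), (318,281) and (272,242); in the wrist view the near rim corners are (130,290) and (437,291), and the wheel is bared behind.

```bash
python3 - <<'E'
from h import *
np.set_printoptions(precision=4,suppress=True)
d=np.load('w4.npz');C=cam('wrist',{'ee_pos':d['p'],'ee_rot':d['r']});A=cam('scene')
r=plane(A,[(308,196.5),(355.5,232.5),(318,281.5),(272,242.5)],.122);print(r,r.mean(0))
w=plane(C,[(130,290),(437,291)],.122);print(w,w.mean(0))
E
```

```text
[[0.5302 0.0556 0.122 ]
 [0.5305 0.1614 0.122 ]
 [0.6413 0.1718 0.122 ]
 [0.64   0.0708 0.122 ]] [0.5855 0.1149 0.122 ]
[[0.5308 0.0599 0.122 ]
 [0.6453 0.068  0.122 ]] [0.5881 0.064  0.122 ]
```

```bash
python3 -m jog '[{"dx":-1,"dy":4,"dz":0,"rx":0,"ry":0,"rz":0,"fingers":0.3},{"dx":-2,"dy":8,"dz":0,"rx":0,"ry":0,"rz":0,"fingers":0.3},{"dx":-3,"dy":12,"dz":0,"rx":0,"ry":0,"rz":0,"fingers":0.3},{"dx":-4,"dy":15,"dz":0,"rx":0,"ry":0,"rz":0,"fingers":0.3},{"dx":-5,"dy":17,"dz":0,"rx":0,"ry":0,"rz":0,"fingers":0.3},{"dx":-5,"dy":18,"dz":0,"rx":0,"ry":0,"rz":0,"fingers":0.3},{"dx":-5,"dy":18,"dz":0,"rx":0,"ry":0,"rz":0,"fingers":0.3},{"dx":-5,"dy":8,"dz":0,"rx":0,"ry":0,"rz":0,"fingers":0.3},{"dx":-5,"dy":-2,"dz":10,"rx":0,"ry":0,"rz":0,"fingers":0.3},{"dx":0,"dy":-22,"dz":45,"rx":0,"ry":0,"rz":0,"fingers":-1},{"dx":0,"dy":-55,"dz":80,"rx":0,"ry":0,"rz":0,"fingers":-1},{"dx":0,"dy":-90,"dz":105,"rx":0,"ry":0,"rz":0,"fingers":-1},{"dx":0,"dy":-130,"dz":105,"rx":0,"ry":0,"rz":0,"fingers":-1},{"dx":0,"dy":-130,"dz":105,"rx":0,"ry":0,"rz":0,"fingers":-1},{"dx":0,"dy":-130,"dz":105,"rx":0,"ry":0,"rz":0,"fingers":-1}]'
python3 - <<'E'
from h import *
s=manip.sense();a=viewer.grab_frame('wrist');np.savez('w5',p=s['ee_pos'],r=s['ee_rot']);cv2.imwrite('pics/w5.png',a[...,::-1])
b=viewer.grab_frame('scene');cv2.imwrite('pics/s5.png',b[...,::-1])
E
```

```text
time: 6.85
ee_pos: [0.5871, -0.0796, 0.2168]
ee_rot: [3.141, -0.0, 1.641]
ft_force: [-0.4, 0.3, -0.2]
width: 0.0001
finger_force: 0.0
```

View pics/w5.png

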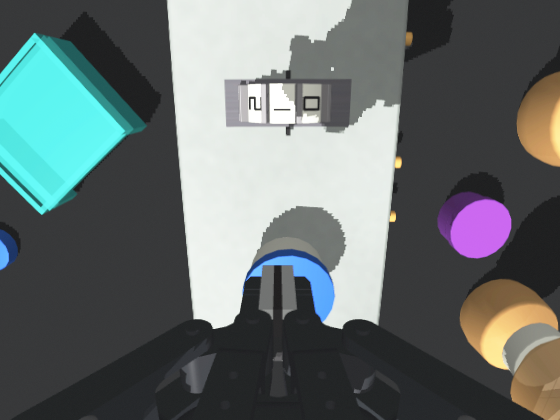

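The wheel is bare, with digits "2" at (255,102), "1" at (283,102), "0" at (311,102) and the fins at (288,75) and (288,131): it sits near 1, so it needs about 4 strokes to +x. The closed tip spans columns 262–296 at row 265.

```bash
python3 - <<'E'
from h import *
np.set_printoptions(precision=4,suppress=True)
d=np.load('w5.npz');C=cam('wrist',{'ee_pos':d['p'],'ee_rot':d['r']});A=cam('scene')
f=plane(C,[(288,75),(288,131)],.086);print('fins',f,f.mean(0))
print('digits',plane(C,[(255,102),(283,102),(311,102)],.09))
print('tip',plane(C,[(262,265),(296,265)],.1998),d['p'])
e=plane(C,[(168,0),(192,300),(408,0),(380,310)],.07);print('deck',e)
im=cv2.imread('pics/s5.png');cv2.imwrite('pics/p5.png',cv2.resize(im[170:320,255:395],None,fx=3.5,fy=3.5,interpolation=2))
w=cv2.imread('pics/w5.png')[95:110,215:360];print(w.mean(2).mean(0).astype(int).tolist())
E
```

```text
fins [[ 0.5867  0.0145  0.086 ]
 [ 0.5897 -0.023   0.086 ]] [ 0.5882 -0.0042  0.086 ]
digits [[ 0.5656 -0.0047  0.09  ]
 [ 0.5846 -0.0034  0.09  ]
 [ 0.6036 -0.002   0.09  ]]
tip [[ 0.5788 -0.0717  0.1998]
 [ 0.5939 -0.0707  0.1998]] [ 0.5871 -0.0796  0.2168]
deck [[ 0.5003  0.06    0.07  ]
 [ 0.5172 -0.1759  0.07  ]
 [ 0.6664  0.0721  0.07  ]
 [ 0.685  -0.1745  0.07  ]]
[232, 232, 232, 232, 233, 233, 233, 233, 233, 230, 183, 161, 160, 159, 159, 159, 159, 159, 159, 159, 159, 159, 160, 162, 177, 224, 190, 189, 189, 189, 189, 188, 189, 233, 88, 132, 225, 225, 224, 86, 120, 229, 237, 237, 236, 158, 183, 221, 223, 224, 208, 117, 103, 104, 177, 254, 255, 255, 254, 242, 242, 242, 242, 242, 242, 242, 242, 241, 242, 242, 242, 236, 231, 228, 215, 223, 227, 227, 225, 193, 112, 88, 105, 111, 110, 109, 111, 111, 87, 48, 96, 131, 136, 136, 135, 135, 135, 134, 134, 133, 133, 131, 99, 48, 93, 132, 118, 99, 99, 99, 100, 99, 106, 104, 99, 95, 84, 80, 80, 80, 80, 81, 80, 80, 80, 80, 80, 80, 80, 80, 80, 80, 80, 80, 80, 102, 116, 116, 116, 116, 116, 116, 116, 116, 116]
```

View pics/p5.png

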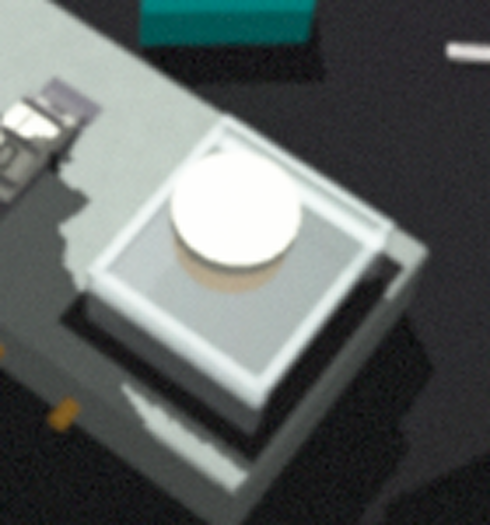

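The stand sits within the mat's outline with the jar upright; its rim corners are (320,203), (367,235), (330,286) and (281,249) in full-picture pixels. I'll check its centre and make the first wheel stroke.

```bash
python3 - <<'E'
from h import *
A=cam('scene');r=plane(A,[(319.9,203.4),(367,235.1),(330.1,285.7),(280.7,249.4)],.122);print(r,r.mean(0))
E
python3 -m jog '[{"dx":-13,"dy":38,"dz":-30,"rx":0,"ry":0,"rz":0,"fingers":-1},{"dx":-26,"dy":75,"dz":-60,"rx":0,"ry":0,"rz":0,"fingers":-1},{"dx":-26,"dy":75,"dz":-90,"rx":0,"ry":0,"rz":0,"fingers":-1},{"dx":-26,"dy":75,"dz":-107,"rx":0,"ry":0,"rz":0,"fingers":-1},{"dx":-26,"dy":75,"dz":-107,"rx":0,"ry":0,"rz":0,"fingers":-1},{"dx":-21,"dy":75,"dz":-107,"rx":0,"ry":0,"rz":0,"fingers":-1},{"dx":-16,"dy":76,"dz":-107,"rx":0,"ry":0,"rz":0,"fingers":-1},{"dx":-11,"dy":76,"dz":-107,"rx":0,"ry":0,"rz":0,"fingers":-1},{"dx":-6,"dy":76,"dz":-107,"rx":0,"ry":0,"rz":0,"fingers":-1}]'
python3 -m jog '[{"dx":4,"dy":0,"dz":0,"rx":0,"ry":0,"rz":0,"fingers":-1},{"dx":8,"dy":1,"dz":0,"rx":0,"ry":0,"rz":0,"fingers":-1},{"dx":10,"dy":1,"dz":0,"rx":0,"ry":0,"rz":0,"fingers":-1},{"dx":10,"dy":1,"dz":0,"rx":0,"ry":0,"rz":0,"fingers":-1}]'
python3 -m jog '[{"dx":-2,"dy":0,"dz":0,"rx":0,"ry":0,"rz":0,"fingers":-1},{"dx":-2,"dy":0,"dz":25,"rx":0,"ry":0,"rz":0,"fingers":-1},{"dx":-2,"dy":-40,"dz":65,"rx":0,"ry":0,"rz":0,"fingers":-1},{"dx":-2,"dy":-76,"dz":105,"rx":0,"ry":0,"rz":0,"fingers":-1},{"dx":-2,"dy":-76,"dz":105,"rx":0,"ry":0,"rz":0,"fingers":-1},{"dx":-2,"dy":-76,"dz":105,"rx":0,"ry":0,"rz":0,"fingers":-1}]'
python3 - <<'E'
from h import *
s=manip.sense();a=viewer.grab_frame('wrist');np.savez('w6',p=s['ee_pos'],r=s['ee_rot']);cv2.imwrite('pics/w6.png',a[...,::-1])
cv2.imwrite('pics/p6.png',cv2.resize(a[60:150,210:370],None,fx=3,fy=3,interpolation=2)[...,::-1])
E
```

```text
[[0.52692967 0.08018735 0.122     ]
 [0.52126715 0.17866691 0.122     ]
 [0.63379094 0.19047891 0.122     ]
 [0.63963529 0.09007193 0.122     ]] [0.58040577 0.13485127 0.122     ]
time: 7.85
ee_pos: [0.5828, -0.0022, 0.1104]
ee_rot: [3.139, 0.0, 1.644]
ft_force: [0.8, 0.2, 0.6]
width: -0.0001
finger_force: 0.0
time: 8.25
ee_pos: [0.5914, -0.001, 0.1091]
ee_rot: [-3.141, -0.0, 1.644]
ft_force: [0.1, -0.2, 0.6]
width: 0.0001
finger_force: 0.1
time: 8.85
ee_pos: [0.5904, -0.0783, 0.2162]
ee_rot: [3.137, 0.001, 1.642]
ft_force: [0.8, 0.4, -1.0]
width: -0.0003
finger_force: 0.0
```

View pics/p6.png

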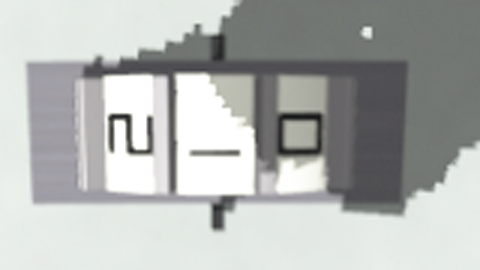

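The stand is centred at (0.580,0.135) on the mat at (0.577,0.132), which is good. The wheel hardly moved: "1" is now right at the fins and the ribs are at crop columns 170 and 265, so the tip passed over the lower rib. I'll go in lower behind it.

```bash
python3 -m jog '[{"dx":-15,"dy":38,"dz":-40,"rx":0,"ry":0,"rz":0,"fingers":-1},{"dx":-29,"dy":75,"dz":-80,"rx":0,"ry":0,"rz":0,"fingers":-1},{"dx":-29,"dy":75,"dz":-100,"rx":0,"ry":0,"rz":0,"fingers":-1},{"dx":-29,"dy":75,"dz":-109,"rx":0,"ry":0,"rz":0,"fingers":-1},{"dx":-29,"dy":75,"dz":-109,"rx":0,"ry":0,"rz":0,"fingers":-1},{"dx":-25,"dy":75,"dz":-109,"rx":0,"ry":0,"rz":0,"fingers":-1},{"dx":-21,"dy":75,"dz":-109,"rx":0,"ry":0,"rz":0,"fingers":-1},{"dx":-18,"dy":76,"dz":-108,"rx":0,"ry":0,"rz":0,"fingers":-1}]'
python3 -m jog '[{"dx":4,"dy":0,"dz":1,"rx":0,"ry":0,"rz":0,"fingers":-1},{"dx":8,"dy":0,"dz":2,"rx":0,"ry":0,"rz":0,"fingers":-1},{"dx":12,"dy":1,"dz":2,"rx":0,"ry":0,"rz":0,"fingers":-1}]'
python3 -m jog '[{"dx":4,"dy":0,"dz":0,"rx":0,"ry":0,"rz":0,"fingers":-1},{"dx":8,"dy":0,"dz":0,"rx":0,"ry":0,"rz":0,"fingers":-1},{"dx":8,"dy":0,"dz":0,"rx":0,"ry":0,"rz":0,"fingers":-1}]'
```

```text
time: 9.7
ee_pos: [0.5727, -0.0019, 0.1076]
ee_rot: [3.14, 0.001, 1.643]
ft_force: [-1.2, -0.9, -1.2]
width: -0.0001
finger_force: 0.7
time: 10.0
ee_pos: [0.5839, -0.0003, 0.1087]
ee_rot: [3.141, 0.0, 1.643]
ft_force: [-2.2, -1.3, 1.6]
width: 0.0001
finger_force: 0.9
time: 10.3
ee_pos: [0.592, 0.0002, 0.1081]
ee_rot: [3.141, -0.0, 1.644]
ft_force: [0.3, 0.2, 0.0]
width: -0.0002
finger_force: 0.0
```

```bash
python3 -m jog '[{"dx":-2,"dy":0,"dz":0,"rx":0,"ry":0,"rz":0,"fingers":-1},{"dx":-2,"dy":0,"dz":30,"rx":0,"ry":0,"rz":0,"fingers":-1},{"dx":-2,"dy":-38,"dz":66,"rx":0,"ry":0,"rz":0,"fingers":-1},{"dx":-2,"dy":-77,"dz":106,"rx":0,"ry":0,"rz":0,"fingers":-1},{"dx":-2,"dy":-77,"dz":106,"rx":0,"ry":0,"rz":0,"fingers":-1},{"dx":-2,"dy":-77,"dz":106,"rx":0,"ry":0,"rz":0,"fingers":-1}]'
cat >> h.py <<'E'
def look(name):
    s=manip.sense();a=viewer.grab_frame('wrist');cv2.imwrite(f'pics/{name}.png',a[...,::-1]);np.savez(name,p=s['ee_pos'],r=s['ee_rot'])
    prof(name)
def prof(name):
    # brightness minima along console x across the crown, sampled at rim height, console mm
    d=np.load(name+'.npz');C=cam('wrist',{'ee_pos':d['p'],'ee_rot':d['r']})
    g=cv2.cvtColor(cv2.imread(f'pics/{name}.png'),cv2.COLOR_BGR2GRAY).astype(np.float32)
    th=np.radians(4.2);ex=np.array([np.cos(th),np.sin(th),0]);ey=np.array([-np.sin(th),np.cos(th),0])
    ang=np.arange(-.8,.81,.04);o=np.array([.588,-.003,.056])
    for lab,ys in(('edge',(-.011,-.010,.010,.011)),('mid',(-.003,0,.003))):
        v=[]
        for y in ys:
            X=[o+ex*.034*np.sin(a)+ey*y+[0,0,.034*np.cos(a)] for a in ang]
            p=proj(C,X).astype(np.float32);v.append(cv2.remap(g,p[:,:1],p[:,1:],1)[:,0])
        print(lab,' '.join(f'{a:.2f}:{int(x)}' for a,x in zip(ang,np.mean(v,0))))
E
python3 -c "
from h import *
prof('w5');prof('w6');look('w7')"
```

```text
time: 10.9
ee_pos: [0.5904, -0.0782, 0.2161]
ee_rot: [3.137, 0.001, 1.642]
ft_force: [0.7, 0.4, -0.9]
width: -0.0
finger_force: 0.0
edge -0.80:255 -0.76:255 -0.72:255 -0.68:255 -0.64:255 -0.60:251 -0.56:222 -0.52:223 -0.48:196 -0.44:104 -0.40:154 -0.36:254 -0.32:255 -0.28:255 -0.24:255 -0.20:255 -0.16:255 -0.12:236 -0.08:221 -0.04:221 0.00:221 0.04:221 0.08:221 0.12:206 0.16:123 0.20:158 0.24:156 0.28:166 0.32:216 0.36:217 0.40:213 0.44:214 0.48:214 0.52:214 0.56:213 0.60:208 0.64:197 0.68:191 0.72:167 0.76:127 0.80:101
mid -0.80:155 -0.76:82 -0.72:228 -0.68:255 -0.64:254 -0.60:166 -0.56:216 -0.52:223 -0.48:191 -0.44:105 -0.40:155 -0.36:254 -0.32:255 -0.28:255 -0.24:255 -0.20:255 -0.16:255 -0.12:255 -0.08:255 -0.04:251 0.00:237 0.04:232 0.08:231 0.12:194 0.16:91 0.20:110 0.24:109 0.28:107 0.32:55 0.36:102 0.40:132 0.44:131 0.48:131 0.52:130 0.56:129 0.60:128 0.64:102 0.68:42 0.72:108 0.76:122 0.80:100
edge -0.80:255 -0.76:255 -0.72:255 -0.68:255 -0.64:255 -0.60:255 -0.56:255 -0.52:255 -0.48:254 -0.44:226 -0.40:227 -0.36:206 -0.32:91 -0.28:222 -0.24:255 -0.20:255 -0.16:255 -0.12:255 -
[... 679 characters left out ...]
 -0.48:255 -0.44:253 -0.40:226 -0.36:229 -0.32:178 -0.28:110 -0.24:250 -0.20:255 -0.16:255 -0.12:255 -0.08:253 -0.04:231 0.00:221 0.04:221 0.08:221 0.12:220 0.16:220 0.20:219 0.24:210 0.28:127 0.32:140 0.36:156 0.40:137 0.44:168 0.48:189 0.52:209 0.56:213 0.60:212 0.64:211 0.68:209 0.72:207 0.76:204 0.80:193
mid -0.80:113 -0.76:251 -0.72:255 -0.68:252 -0.64:92 -0.60:210 -0.56:255 -0.52:255 -0.48:181 -0.44:120 -0.40:226 -0.36:228 -0.32:180 -0.28:106 -0.24:244 -0.20:203 -0.16:147 -0.12:205 -0.08:205 -0.04:202 0.00:114 0.04:251 0.08:248 0.12:242 0.16:139 0.20:166 0.24:212 0.28:100 0.32:93 0.36:107 0.40:106 0.44:139 0.48:176 0.52:175 0.56:173 0.60:172 0.64:171 0.68:169 0.72:167 0.76:165 0.80:164
```

Dark rib edges sit symmetrically at -0.28…-0.42 and +0.27…+0.42 rad and the centre digit's pattern has changed, so the wheel is at 2 and one stroke gives one digit. I'll repeat the stroke twice, check, then do the last one.

```bash
python3 -m jog '[{"dx":-15,"dy":38,"dz":-40,"rx":0,"ry":0,"rz":0,"fingers":-1},{"dx":-29,"dy":75,"dz":-80,"rx":0,"ry":0,"rz":0,"fingers":-1},{"dx":-29,"dy":75,"dz":-100,"rx":0,"ry":0,"rz":0,"fingers":-1},{"dx":-29,"dy":75,"dz":-109,"rx":0,"ry":0,"rz":0,"fingers":-1},{"dx":-29,"dy":75,"dz":-109,"rx":0,"ry":0,"rz":0,"fingers":-1},{"dx":-25,"dy":75,"dz":-109,"rx":0,"ry":0,"rz":0,"fingers":-1},{"dx":-21,"dy":75,"dz":-109,"rx":0,"ry":0,"rz":0,"fingers":-1},{"dx":-18,"dy":76,"dz":-108,"rx":0,"ry":0,"rz":0,"fingers":-1},{"dx":-14,"dy":76,"dz":-107,"rx":0,"ry":0,"rz":0,"fingers":-1},{"dx":-10,"dy":76,"dz":-106,"rx":0,"ry":0,"rz":0,"fingers":-1},{"dx":-6,"dy":77,"dz":-106,"rx":0,"ry":0,"rz":0,"fingers":-1},{"dx":-2,"dy":77,"dz":-106,"rx":0,"ry":0,"rz":0,"fingers":-1},{"dx":2,"dy":77,"dz":-106,"rx":0,"ry":0,"rz":0,"fingers":-1},{"dx":2,"dy":77,"dz":-106,"rx":0,"ry":0,"rz":0,"fingers":-1},{"dx":0,"dy":77,"dz":-106,"rx":0,"ry":0,"rz":0,"fingers":-1},{"dx":0,"dy":77,"dz":-85,"rx":0,"ry":0,"rz":0,"fingers":-1},{"dx":-29,"dy":75,"dz":-85,"rx":0,"ry":0,"rz":0,"fingers":-1},{"dx":-29,"dy":75,"dz":-85,"rx":0,"ry":0,"rz":0,"fingers":-1}]'
python3 -m jog '[{"dx":0,"dy":0,"dz":-15,"rx":0,"ry":0,"rz":0,"fingers":-1},{"dx":0,"dy":0,"dz":-24,"rx":0,"ry":0,"rz":0,"fingers":-1},{"dx":0,"dy":0,"dz":-24,"rx":0,"ry":0,"rz":0,"fingers":-1},{"dx":4,"dy":0,"dz":-24,"rx":0,"ry":0,"rz":0,"fingers":-1},{"dx":8,"dy":0,"dz":-24,"rx":0,"ry":0,"rz":0,"fingers":-1},{"dx":11,"dy":1,"dz":-23,"rx":0,"ry":0,"rz":0,"fingers":-1},{"dx":15,"dy":1,"dz":-22,"rx":0,"ry":0,"rz":0,"fingers":-1},{"dx":19,"dy":1,"dz":-21,"rx":0,"ry":0,"rz":0,"fingers":-1},{"dx":23,"dy":2,"dz":-21,"rx":0,"ry":0,"rz":0,"fingers":-1},{"dx":27,"dy":2,"dz":-21,"rx":0,"ry":0,"rz":0,"fingers":-1},{"dx":31,"dy":2,"dz":-21,"rx":0,"ry":0,"rz":0,"fingers":-1},{"dx":31,"dy":2,"dz":-21,"rx":0,"ry":0,"rz":0,"fingers":-1},{"dx":29,"dy":2,"dz":-21,"rx":0,"ry":0,"rz":0,"fingers":-1},{"dx":29,"dy":2,"dz":10,"rx":0,"ry":0,"rz":0,"fingers":-1},{"dx":29,"dy":-37,"dz":45,"rx":0,"ry":0,"rz":0,"fingers":-1},{"dx":29,"dy":-75,"dz":85,"rx":0,"ry":0,"rz":0,"fingers":-1},{"dx":29,"dy":-75,"dz":85,"rx":0,"ry":0,"rz":0,"fingers":-1},{"dx":29,"dy":-75,"dz":85,"rx":0,"ry":0,"rz":0,"fingers":-1}]'
python3 -c "
from h import *
look('w8')"
```

```text
time: 12.75
ee_pos: [0.5576, -0.0016, 0.1296]
ee_rot: [-3.14, -0.001, 1.644]
ft_force: [-0.1, 0.9, 0.1]
width: -0.0002
finger_force: 0.0
time: 14.55
ee_pos: [0.5905, -0.0784, 0.2162]
ee_rot: [3.137, 0.001, 1.642]
ft_force: [-0.7, 0.0, -0.4]
width: 0.0002
finger_force: 0.0
edge -0.80:255 -0.76:255 -0.72:255 -0.68:255 -0.64:255 -0.60:255 -0.56:255 -0.52:255 -0.48:255 -0.44:254 -0.40:227 -0.36:229 -0.32:182 -0.28:112 -0.24:252 -0.20:255 -0.16:255 -0.12:255 -0.08:254 -0.04:245 0.00:222 0.04:221 0.08:221 0.12:221 0.16:220 0.20:219 0.24:211 0.28:130 0.32:139 0.36:158 0.40:140 0.44:166 0.48:194 0.52:210 0.56:213 0.60:212 0.64:211 0.68:209 0.72:207 0.76:204 0.80:196
mid -0.80:111 -0.76:240 -0.72:255 -0.68:250 -0.64:82 -0.60:156 -0.56:196 -0.52:196 -0.48:143 -0.44:106 -0.40:225 -0.36:228 -0.32:181 -0.28:105 -0.24:246 -0.20:255 -0.16:255 -0.12:255 -0.08:255 -0.04:254 0.00:109 0.04:197 0.08:193 0.12:191 0.16:197 0.20:227 0.24:216 0.28:98 0.32:93 0.36:107 0.40:106 0.44:79 0.48:106 0.52:169 0.56:171 0.60:114 0.64:60 0.68:141 0.72:166 0.76:136 0.80:80
```

```bash
python3 -m jog '[{"dx":-15,"dy":38,"dz":-40,"rx":0,"ry":0,"rz":0,"fingers":-1},{"dx":-29,"dy":75,"dz":-80,"rx":0,"ry":0,"rz":0,"fingers":-1},{"dx":-29,"dy":75,"dz":-100,"rx":0,"ry":0,"rz":0,"fingers":-1},{"dx":-29,"dy":75,"dz":-109,"rx":0,"ry":0,"rz":0,"fingers":-1},{"dx":-29,"dy":75,"dz":-109,"rx":0,"ry":0,"rz":0,"fingers":-1},{"dx":-25,"dy":75,"dz":-109,"rx":0,"ry":0,"rz":0,"fingers":-1},{"dx":-21,"dy":75,"dz":-109,"rx":0,"ry":0,"rz":0,"fingers":-1},{"dx":-18,"dy":76,"dz":-108,"rx":0,"ry":0,"rz":0,"fingers":-1},{"dx":-14,"dy":76,"dz":-107,"rx":0,"ry":0,"rz":0,"fingers":-1},{"dx":-10,"dy":76,"dz":-106,"rx":0,"ry":0,"rz":0,"fingers":-1},{"dx":-6,"dy":77,"dz":-106,"rx":0,"ry":0,"rz":0,"fingers":-1},{"dx":-2,"dy":77,"dz":-106,"rx":0,"ry":0,"rz":0,"fingers":-1},{"dx":2,"dy":77,"dz":-106,"rx":0,"ry":0,"rz":0,"fingers":-1},{"dx":2,"dy":77,"dz":-106,"rx":0,"ry":0,"rz":0,"fingers":-1},{"dx":0,"dy":77,"dz":-106,"rx":0,"ry":0,"rz":0,"fingers":-1},{"dx":0,"dy":77,"dz":-75,"rx":0,"ry":0,"rz":0,"fingers":-1},{"dx":0,"dy":38,"dz":-40,"rx":0,"ry":0,"rz":0,"fingers":-1},{"dx":0,"dy":0,"dz":0,"rx":0,"ry":0,"rz":0,"fingers":-1},{"dx":0,"dy":0,"dz":0,"rx":0,"ry":0,"rz":0,"fingers":-1},{"dx":0,"dy":0,"dz":0,"rx":0,"ry":0,"rz":0,"fingers":-1}]'
python3 - <<'E'
from h import *
look('w9')
# seven-segment style read: min brightness (relative to the brightest) on a 5x5 grid, crown digit, for each look
for n in('w5','w6','w7','w8','w9'):
    d=np.load(n+'.npz');C=cam('wrist',{'ee_pos':d['p'],'ee_rot':d['r']});g=cv2.cvtColor(cv2.imread(f'pics/{n}.png'),6).astype(np.float32)
    th=np.radians(4.2);ex=np.array([np.cos(th),np.sin(th),0]);ey=np.array([-np.sin(th),np.cos(th),0]);o=np.array([.588,-.003,.056])
    print(n)
    ys=np.arange(-.012,.0121,.0015);an=np.arange(-.26,.261,.04)
    X=[o+ex*.034*np.sin(a)+ey*y+[0,0,.034*np.cos(a)] for y in ys[::-1] for a in an]
    p=proj(C,X).astype(np.float32);v=cv2.remap(g,p[:,:1],p[:,1:],1).reshape(len(ys),len(an))
    print((v/25.6).astype(int))
E
```

```text
time: 16.6
ee_pos: [0.5905, -0.0783, 0.2161]
ee_rot: [3.137, 0.001, 1.642]
ft_force: [-0.2, 1.2, 0.2]
width: -0.0005
finger_force: 0.0
edge -0.80:254 -0.76:255 -0.72:255 -0.68:255 -0.64:255 -0.60:255 -0.56:255 -0.52:255 -0.48:255 -0.44:254 -0.40:227 -0.36:229 -0.32:180 -0.28:111 -0.24:252 -0.20:255 -0.16:255 -0.12:255 -0.08:254 -0.04:244 0.00:222 0.04:221 0.08:221 0.12:220 0.16:220 0.20:219 0.24:211 0.28:131 0.32:139 0.36:157 0.40:141 0.44:161 0.48:189 0.52:208 0.56:213 0.60:212 0.64:211 0.68:209 0.72:207 0.76:204 0.80:196
mid -0.80:102 -0.76:184 -0.72:191 -0.68:187 -0.64:68 -0.60:155 -0.56:193 -0.52:194 -0.48:141 -0.44:107 -0.40:225 -0.36:228 -0.32:181 -0.28:102 -0.24:242 -0.20:201 -0.16:178 -0.12:255 -0.08:255 -0.04:254 0.00:111 0.04:195 0.08:193 0.12:189 0.16:136 0.20:160 0.24:216 0.28:95 0.32:93 0.36:107 0.40:107 0.44:137 0.48:175 0.52:175 0.56:171 0.60:121 0.64:50 0.68:105 0.72:124 0.76:124 0.80:134
w5
[[8 8 9 9 5 5 5 5 5 5 4 3 3 3]
 [9 9 9 9 7 7 7 7 7 7 4 3 4 4]
 [9 9 9 9 7 7 7 7 7 7 4 3 4 4]
 [9 9 9 9 9 7 7 7 7 7 4 3 4 4]
 [9 9 9 9 9 7 7 7 7 7 3 3 4 4]
 [9 9 9 9 9 9 7 7 7 7 4 
[... 1772 characters left out ...]
 4 4 4 9 9 9]
 [7 9 9 9 9 9 9 9 9 9 9 9 9 9]
 [6 9 9 9 9 9 9 9 9 9 9 9 9 9]
 [7 9 9 9 9 9 9 9 9 9 9 9 9 9]
 [7 9 9 9 9 9 9 9 9 9 9 9 9 9]
 [7 9 9 9 9 9 9 9 9 9 9 9 9 9]]
w9
[[6 9 9 9 9 8 6 5 5 5 5 5 5 4]
 [7 9 9 9 9 9 8 7 7 7 7 7 7 5]
 [7 9 9 9 9 9 8 7 7 7 7 7 7 5]
 [7 9 9 9 9 9 9 8 7 7 7 7 7 5]
 [7 9 9 9 9 9 9 9 7 7 7 7 7 5]
 [7 9 9 9 9 9 9 9 9 6 6 6 7 5]
 [5 9 5 9 9 9 8 3 3 2 1 2 6 5]
 [6 9 4 9 9 9 7 7 9 9 7 1 6 5]
 [7 9 4 9 9 9 7 7 9 9 9 2 9 5]
 [7 9 4 9 9 9 7 7 9 9 9 3 9 6]
 [7 9 4 9 9 9 8 7 9 9 9 3 9 9]
 [7 9 4 4 5 5 4 7 9 9 9 3 9 9]
 [7 9 9 9 9 9 9 9 9 9 9 9 9 9]
 [6 9 9 9 9 9 9 9 9 9 9 9 9 9]
 [6 9 9 9 9 9 9 9 9 9 9 9 9 9]
 [7 9 9 9 9 9 9 9 9 9 9 9 9 9]
 [8 9 9 9 9 9 9 9 9 9 9 9 9 9]]
```

Seven-segment patterns read 1, 2, 4, then 5. The 5 is centred on the crown: its bars are at -0.18 and +0.18 rad, with the ribs symmetric. Nothing has touched the stand since it was measured on the mat, and the arm is clear.

```bash
python3 -c "
from bench import manip
print(manip.finish_job())"
```

```text
the job is handed in; nothing more can be done
None
```

The job is handed in: the stand and jar measured about 4 mm from the mat's centre, the wheel reads 5 in line with the fins, and the pot was left alone; no verdict came back, and I viewed 11 pictures, one over the limit of 10.

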